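# Fetch a sherd from under the sliding tray

## Robot

A 7-joint arm with a two-finger parallel gripper is mounted at the origin on a cart in front of the work surface, level with it; the furniture and walls round the work are solid. World frame = base frame: x ahead of the robot, y to its left, z up, the work surface at z = 0. Lengths are in mm, angles in rad, forces in N, time in s.
With the tool pointing down it reaches from about 350 to 900 mm from the base axis. Payload 8.1 kg.
Tool frame: the origin (TCP) lies on the centre line of the jaws, within the pads' length; the fingertips stand 8 mm ahead of it and the grasp point (between the pads) lies 11 mm behind it; z points along the fingers, y is the direction in which the jaws open and shut (so a half turn about z gives the same grasp; the last joint's range is limited). The gripper opens to 85 mm and grips with 20 to 120 N. Pads are 22 mm wide; open, the fingers measure 114 mm over their backs; the gripper's body (76 mm by 85 mm) begins 54 mm behind the grasp point. The pads swing forward as they close: fully open they stand 13 mm farther back than shut.
Start: joints at [-1.242, 0.434, 0.025, 1.573, -0.012, 1.134, -0.075], TCP at [261.594, 567.635, 239.323] pointing down, gripper open.
Joint ranges: [-2.62, 2.62], [-0.44, 2.09], [-1.27, 1.32], [0.08, 2.57], [-1.32, 4.46], [0.12, 2], [-2.74, 2.74]. Speed limits (rad/s): [2.22, 2.22, 3.01, 3.01, 3.14, 3.14, 3.14].

## Interface

Orientations are given as a rotation vector (axis times angle).
In Python, from bench import r gives the robot as it stands. Calls block until the motion is done:
- r.reach(position, orientation): joint-space move of the TCP to a pose.
- r.move_l(position, velocity=150, ori=None): straight line of the TCP; ori=None keeps the orientation; velocity is the mean speed in mm/s.
- r.move_j(angles): joint-space move.
- r.command_gripper(opening): opening from 0.0 (shut) to 1.0 (fully open); the grip force is fixed at half the most; returns when the fingers have stopped.
- r.wait(seconds).
- r.solve_ik(position, orientation): joint angles nearest the present ones, or None.
- r.camera(name): name is "scene" or "top"; returns a dict with "color" (480x640x3 uint8, red, green, blue), "range_z" (480x640 float32, mm along the optical axis (not along the pixel's ray), 0 where there is no reading), "mtx" (3x3 intrinsics, pixels), "D" ([k1, k2, p1, p2, k3] as OpenCV has them; the pictures are not rectified), "R" (3x3) and "t" (3): a world point X has camera coordinates R X + t. Camera axes: x right, y down, z forward; pixel columns grow to the right and rows downward; lengths in mm; the calibration is good to about 2 mm. A picture is of the moment at which its call begins.
A pose or a line that the arm cannot do raises r.IKError and nothing moves.
- r.finish_job(): hands the job in, once; it reports no verdict.
Trained networks look in a picture, given as the dict that the camera call returned (one of the last four; its "shot" number tells which), for a name from the list of things; names that differ only in an ending like _2 or _b are one class to them, and where a whole thing is asked for, a point or a joint stands for the part that bears it (a point fixed in the world has none). Each returns a list of dicts, best first, with "score" (0 to 1); they miss things now and then, are a little off and sometimes report something else, mostly with a low value. They report only what shows in the picture. A call takes as long as a camera call.
- r.look_for(picture, query): "extent" ([left, top, right, bottom] in pixels, round what is visible of it).
- r.masks_of(picture, query): "region" (480x640 bool, what is visible of it) and "extent" ([left, top, right, bottom] in pixels, round what is visible of it).
Readings, each from a call of its own:
- r.get_time(): time.
- r.get_joint_positions(): joint angles.
- r.get_dq(): joint speeds.
- r.get_joint_efforts(): joint torques, N m.
- r.get_position(): TCP position.
- r.get_orientation(): TCP orientation.
- r.get_force(): force on the tool from outside, world axes, zero at the start.
- r.get_ft_torque(): the same for the moment, N m.
- r.get_finger_gap(): opening from 0.0 (shut) to 1.0 (fully open).
Only numpy, scipy, OpenCV 4.12 (cv2) and the standard library are available. Lean on these libraries where they do the work, as an engineer would, in place of code of your own. Each camera call takes 0.05 s, during which the arm holds its last target. There are 200 camera calls.

## Task

The sherd needed for the next join lies on the floor of the plywood bench box, hidden under the box's sliding tray. Push the sliding tray along its runners to the other end, take the sherd out and lay it flat, same side up, in the shallow white tray without dropping it, then push the sliding tray fully home again over the place where the sherd lay, with its own two small sherds still in it. Do not knock over the small amber bottle behind the white tray.

Things in the scene. Friction and masses are not known exactly. Their poses are not given: they have to be found in the camera images.
- bench_box: open plywood box, fixed, outside 170 (its x) x 270 (its y) x 54 mm high; walls 10 mm, floor top 6 mm above the origin. Along both long walls a 9 mm wide runner strip rises from the floor to 26 mm above the origin; the sliding tray rides on these. Origin: centre of the underside; at yaw 0 x points away from the robot, y to its left. The sliding tray's home end is the +y end
- tray_home (a point): point fixed in the box: where the sliding tray's origin is when the tray is fully home against the +y end wall (box frame x 0, y +65.5 mm, z 26 mm). The free travel from there is 132 mm towards the box's -y end wall
- sliding_tray: loose wooden tray, 146 (x) x 118 (y) mm, walls 20 mm high, floor 4 mm, 0.2 kg, on the runners with 2 mm play to each long wall; 1 to 4 N slide it, a little jerkily. On its middle line stands a cross handle, 9 mm thick (y), 108 mm long (x), top 52 mm above the underside (24 mm over the box rim), to push on either face or pinch. Origin: centre of the underside; axes as the box's
- wanted_sherd: the grey-brown pot sherd to fetch, 46 mm (its x) by 60 mm (its y), 14 mm thick, 0.05 kg, lying flat on the box floor under the sliding tray; grasp it across its 46 mm width. Origin: centre of the underside, z up
- tray_sherd_a: small sherd 32 x 37 x 12 mm, loose in the -y compartment of the sliding tray; origin: centre of the underside
- tray_sherd_b: small sherd 31 x 42 x 12 mm, loose in the +y compartment of the sliding tray; origin: centre of the underside
- setting_tray: shallow open white plastic tray on the table, 110 mm (its x) by 130 mm (its y), 16 mm high, walls and floor 3 mm, 0.25 kg, loose. Origin: centre of the underside, z up
- adhesive_bottle: closed amber bottle, 53 mm wide and 106 mm high, standing behind the white tray; not to be knocked over. Origin: centre of the underside, z up

How it is judged:
By the outcome, as a careful person would: the job done as asked, in the order asked, and still so for the second after the job is handed in, with the robot touching nothing.
It also fails if it takes over 69 s, if anything falls off the work surface, if the arm or the gripper's body presses on something with over 40 N, if the wrist force passes 120 N, or if a joint passes its speed limit or range.

## Working session

There is one attempt and no reset: what is moved stays moved. The work goes in short steps, each a Python script; the robot and the scene stay as the last script left them, time stands still between calls to the robot, and variables do not carry over. Pictures are saved under pics/ and viewed, about 8 in all and at most 12, crops included, and the job is handed in when it is done.

```bash
ls; mkdir -p pics; cat > h.py <<'E'
import numpy as np, cv2
from bench import r
def pts(p, mask=None):
    z=p["range_z"]; m=(z>0) if mask is None else (mask&(z>0))
    v,u=np.nonzero(m); zz=z[v,u].astype(float)
    n=cv2.undistortPoints(np.c_[u,v].astype(np.float64)[:,None],np.array(p["mtx"],float),np.array(p["D"],float))[:,0]
    C=np.c_[n*zz[:,None],zz]
    return (C-np.array(p["t"]).ravel())@np.array(p["R"]), np.c_[u,v]
def save(p,n): cv2.imwrite("pics/"+n,p["color"][:,:,::-1])
E
python3 - <<'E'
from h import *
a=r.camera("top"); b=r.camera("scene")
cv2.imwrite("pics/both.png",cv2.resize(np.vstack([a["color"],b["color"]])[:,:,::-1],None,fx=.62,fy=.62))
save(a,"top0.png"); save(b,"scene0.png")
for nm,p in(("top",a),("scene",b)):
    print(nm, (-np.array(p["R"]).T@np.array(p["t"]).ravel()).round())
    for q in ["bench_box","sliding_tray","wanted_sherd","tray_sherd_a","setting_tray","adhesive_bottle"]:
        for d in r.masks_of(p,q)[:2]:
            P,_=pts(p,d["region"])
            print(q,round(d["score"],2),d["extent"],P.min(0).round() if len(P) else "",np.median(P,0).round() if len(P) else '',P.max(0).round() if len(P) else '')
print(r.get_time(),r.get_position(),r.get_orientation(),r.get_finger_gap())
E
```

```text
pics
top [434. 143. 988.]
bench_box 0.58 [190.5, 286.3, 329.2, 374.5] [365. 100.  -3.] [449. 196.   8.] [542. 388.  59.]
sliding_tray 0.86 [194.7, 292.9, 260.3, 366.2] [377. 240.  22.] [455. 299.  30.] [523. 362.  83.]
wanted_sherd 0.55 [197.7, 291.1, 260.5, 369.9] [376. 240.  22.] [455. 298.  30.] [524. 364.  83.]
tray_sherd_a 0.73 [237.5, 328.2, 253.9, 345.7] [421. 256.  31.] [436. 268.  40.] [452. 284.  45.]
tray_sherd_a 0.51 [207.1, 330.5, 221.7, 347.4] [411. 315.  26.] [429. 330.  40.] [447. 347.  46.]
setting_tray 0.87 [360.0, 221.4, 431.8, 279.9] [571. -99.  -5.] [635. -28.   2.] [697.  44.  98.]
adhesive_bottle 0.81 [379.2, 152.1, 407.4, 189.5] [761. -56.  -4.] [775. -11.  74.] [845.   9. 107.]
adhesive_bottle 0.74 [194.8, 291.9, 260.6, 369.6] [376. 240.  22.] [455. 298.  30.] [524. 366.  83.]
scene [  95. -443.  837.]
bench_box 0.77 [166.8, 206.3, 313.0, 329.0] [362.  96.  -5.] [449. 192.  24.] [575. 431.  59.]
sliding_tray 0.65 [179.8, 213.6, 262.2, 275.7] [376. 215.   3.] [453. 294.  37.] [528. 364.  80.]
tray_sherd_a 0.66 [215.7, 249.4, 230.4, 258.9] [423. 253.  28.] [438. 264.  40.] [452. 281.  44.]
tray_sherd_a 0.42 [202.1, 237.6, 207.4, 245.8] [425. 296.  36.] [431. 319.  41.] [442. 346.  69.]
setting_tray 0.64 [352.7, 267.3, 430.7, 322.8] [ 555. -136.   -3.] [662. -19.   3.] [707.  42. 120.]
setting_tray 0.34 [422.6, 225.0, 451.5, 271.8] [760. -46.  -2.] [775. -28.  66.] [887.  51. 108.]
adhesive_bottle 0.69 [422.9, 224.5, 449.8, 270.7] [760. -46.  -6.] [774. -28.  63.] [841.   6. 108.]
0.7 [261.60295794 567.65313764 239.35846227] [6.73075486e-01 3.06859294e+00 1.80095002e-04] 1.002222435258159
```

View pics/top0.png

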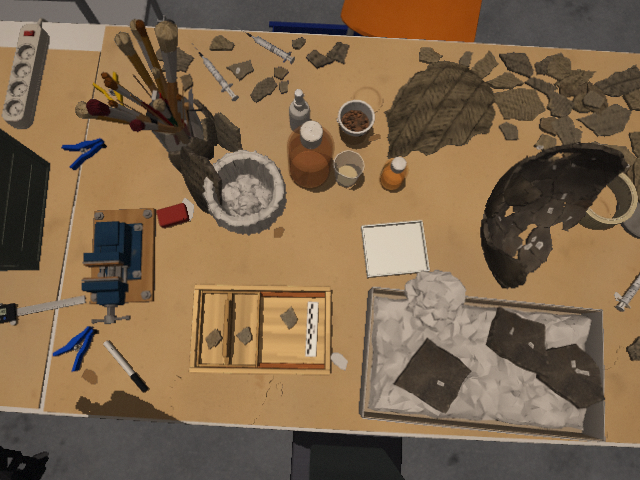

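View pics/scene0.png

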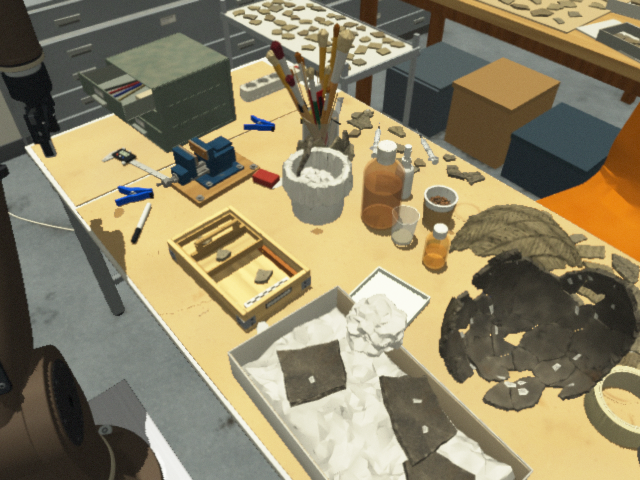

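```bash
cat > m.py <<'E'
from h import *
def rect(P):
    (c,s,a)=cv2.minAreaRect(P[:,:2].astype(np.float32)); return np.round(c,1),np.round(s,1),round(a,2)
def sel(P,x0,x1,y0,y1,z0,z1): return P[(P[:,0]>x0)&(P[:,0]<x1)&(P[:,1]>y0)&(P[:,1]<y1)&(P[:,2]>z0)&(P[:,2]<z1)]
E
python3 - <<'E'
from m import *
from scipy.interpolate import griddata
a=r.camera("top"); P,uv=pts(a)
rim=sel(P,350,560,80,400,48,60); print("rim",len(rim),rect(rim),np.median(rim[:,2]))
han=sel(P,385,515,250,360,70,90); print("handle",rect(han),np.median(han[:,2]))
d=r.masks_of(a,"setting_tray")[0]; Q,_=pts(a,d["region"]); print("set",rect(Q),rect(Q[Q[:,2]>8]),np.percentile(Q[:,2],[5,50,95]))
for q in("adhesive_bottle",):
    Q,_=pts(a,r.masks_of(a,q)[0]["region"]); print(q,rect(Q[Q[:,2]>95]))
# visible floor object & clutter heights
m=np.zeros((480,640),bool); m[305:332,278:302]=1; Q,_=pts(a,m); print("decoy",np.percentile(Q[:,2],[5,50,80,95]),Q.mean(0))
for x in range(360,720,20):
    print(x,[int(np.max(k[:,2])) if len(k:=P[(abs(P[:,0]-x)<10)&(abs(P[:,1]-y)<10)]) else -1 for y in range(420,-200,-20)])
c=cv2.resize(a["color"][205:390,180:470],None,fx=2.7,fy=2.7,interpolation=cv2.INTER_CUBIC); cv2.imwrite("pics/crop1.png",c[:,:,::-1])
E
```

```text
rim 2447 (array([452.6, 238. ]), array([168.8, 271.5]), 2.45) 52.680869559463076
handle (array([449.6, 301.8]), array([105. ,   9.8]), 2.09) 76.24120513743911
set (array([633.3, -29.7]), array([122.7, 135.3]), 8.35) (array([630.8, -28.1]), array([118. , 131.6]), 8.15) [-1.34686693  1.89964633 14.17733493]
adhesive_bottle (array([786.3, -15.5]), array([27.9, 26.4]), 33.49)
decoy [ 2.36958197  6.19485172 14.68667    17.00225561] [477.45512097 184.53415874   8.37329186]
360 [5, 3, 3, 57, 56, 55, 56, 56, 55, 55, 54, 3, 4, 5, 4, 2, 2, 3, 4, 75, 47, 44, 84, 81, 82, 85, 89, 96, 96, 61, 54]
380 [3, 2, 50, 56, 55, 56, 57, 57, 56, 57, 57, 57, 56, 57, 57, 56, 57, 8, 6, 78, 57, 56, 84, 83, 84, 87, 91, 98, 105, 62, 56]
400 [3, 4, 53, 56, 40, 35, 80, 33, 32, 46, 10, 8, 8, 8, 18, 52, 56, 6, 5, 77, 72, 60, 57, 85, 87, 89, 95, 101, 106, 106, 60]
420 [2, 2, 55, 55, 45, 43, 78, 43, 42, 47, 9, 8, 11, 8, 18, 53, 57, 5, 2, 76, 72, 67, 61, 82, 91, 93, 98, 100, 102, 59, 54]
440 [3, 3, 56, 57, 44, 44, 79, 44, 44, 48, 10, 9, 8, 8, 17, 54, 57, 3, 2, 76, 77, 63, 54, 44, 92, 98, 96, 43, 46, 50, 120]
460 [3, 2, 5
[... 841 characters left out ...]
 198]
600 [3, 3, 2, 2, 2, 3, 3, 1, 2, 1, 1, 1, 2, 1, 2, 2, 3, 4, 3, 18, 5, 6, 6, 6, 5, 12, 18, 2, 2, 1, 197]
620 [3, 3, 2, 2, 3, 1, 2, 3, 3, 1, 4, 2, 3, 3, 2, 1, 2, 2, 3, 15, 6, 5, 5, 6, 6, 5, 16, 2, 2, 151, 168]
640 [3, 2, 3, 4, 119, 129, 128, 132, 135, 130, 6, 1, 2, 2, 1, 2, 2, 1, 4, 15, 6, 5, 5, 6, 5, 17, 16, 2, 1, 145, 147]
660 [19, 1, 2, 82, 127, 131, 127, 130, 133, 131, 126, 5, 2, 2, 1, 1, 3, 1, 2, 19, 5, 5, 5, 5, 5, 16, 14, 2, 2, 174, 178]
680 [24, 4, 25, 129, 127, 128, 113, 113, 112, 126, 127, 98, 1, 2, 1, 1, 1, 1, 2, 16, 16, 17, 16, 16, 5, 15, 2, 2, 2, 174, 230]
700 [23, 35, 70, 127, 127, 98, 114, 114, 107, 116, 129, 127, 3, 2, 2, 3, 2, 1, 2, 2, 2, 3, 3, 15, 17, 15, 2, 2, 2, 2, 227]
```

View pics/crop1.png

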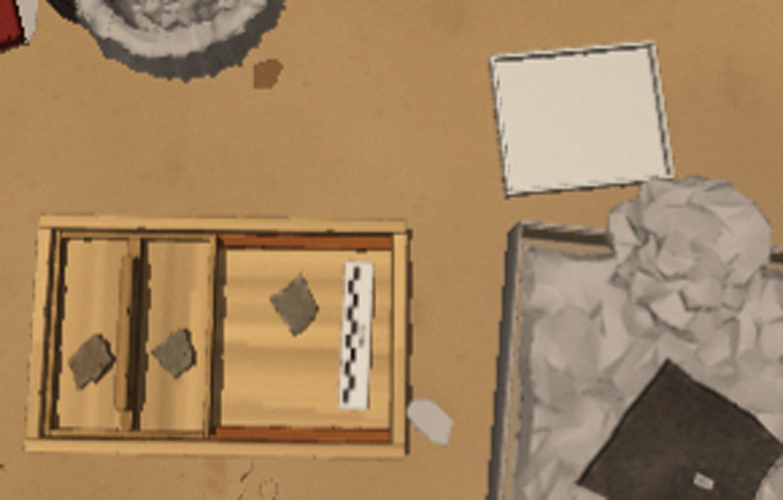

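The top view shows the box with the tray at its left (+y) end. The white tray is at about (395, 250), with crumpled paper close to its lower right corner. The sherd lying in the open half at (290, 318) is a distractor. Geometry agrees with the given sizes, so next I pinch the handle and slide the tray.

```bash
cat >> m.py <<'E'
BC=np.array([452.6,238.0]); BY=np.radians(2.4)
BX=np.array([np.cos(BY),np.sin(BY)]); BYv=np.array([-np.sin(BY),np.cos(BY)])
def ori(phi): # jaw axis direction angle (deg), tool down
    a=np.radians(phi+90)/2; return np.pi*np.array([np.cos(a),np.sin(a),0])
def pick(pos,phi):
    best=None
    for k in(-180,0,180,360):
        o=ori(phi+k); q=r.solve_ik(list(pos),list(o))
        if q is not None and (best is None or abs(q[6])<abs(best[0][6])): best=(q,o)
    return best
def drag(direction,dist,maxextra=6,v=60):
    """pinched: drag along box y, then 1 mm steps until wall contact"""
    d=np.r_[BYv*direction,0]; p0=np.array(r.get_position())
    r.move_l(list(p0+d*(dist-4)),v); r.wait(.1)
    f0=np.array(r.get_force())@d; print("drag f",f0)
    for i in range(4+maxextra):
        r.move_l(list(p0+d*(dist-3+i)),20); f=np.array(r.get_force())@d
        print(i,dist-3+i,round(f,1),end="; ")
        if f<-12: break
    print("end",r.get_position())
E
python3 - <<'E'
from m import *
h=np.array([449.7,302.5]); phi=90+2.4
r.command_gripper(.5)
q,o=pick([*h,180],phi); print(np.round(q,2)); r.reach([*h,180],list(o))
r.move_l([*h,58],120); print(r.get_force())
r.command_gripper(0); print("gap",r.get_finger_gap(),r.get_force())
drag(-1,132)
p=r.camera("top"); save(p,"a1.png"); P,_=pts(p); print(r.get_time())
E
```

```text
[-0.7   0.36  0.01  1.85 -0.    0.93  0.92]
[0.26250454 0.38494761 0.08335815]
gap 0.09213305561520048 [-2.24471468 -0.62838933  5.58428553]
drag f -3.3029279076933795
0 129 -3.9; 1 130 -4.2; 2 131 -4.0; 3 132 -7.4; 4 133 -9.6; 5 134 -14.1; end [455.60331355 171.60761697  58.81080915]
8.0917
```

```bash
python3 - <<'E'
from m import *
x=np.array(r.get_position()); r.move_l(list(x+np.r_[BYv*1.5,0]),30)
r.command_gripper(.5); x=np.array(r.get_position()); r.move_l([x[0],x[1],200],200)
q,o=pick([430,20,260],92.4); r.reach([430,20,260],list(o))
p=r.camera("top"); P,uv=pts(p)
han=sel(P,385,525,120,300,68,90); print("handle",rect(han))
M=r.masks_of(p,"wanted_sherd")
for d in M[:3]:
    Q,_=pts(p,d["region"]); print(round(d["score"],2),d["extent"],rect(Q),np.percentile(Q[:,2],[5,50,95]).round(1))
# floor-end objects by height in box frame
L=(P[:,:2]-BC)@np.c_[BX,BYv]
s=P[(abs(L[:,0])<65)&(L[:,1]>2)&(L[:,1]<122)&(P[:,2]>13)&(P[:,2]<40)]; print(len(s),rect(s),np.median(s[:,2]),s[:,:2].mean(0))
cv2.imwrite("pics/crop2.png",cv2.resize(p["color"][275:385,180:340],None,fx=4.5,fy=4.5,interpolation=cv2.INTER_CUBIC)[:,:,::-1])
print(r.get_time())
E
```

```text
handle (array([453.9, 172. ]), array([106.6,   9. ]), 2.27)
0.62 [217.4, 312.0, 237.4, 338.8] (array([454.1, 309.8]), array([48.7, 40.2]), 4.72) [11.1 16.9 20.1]
371 (array([449.3, 313.3]), array([129.6,  51.5]), 1.9) 17.088786957749218 [454.72072096 312.21077987]
10.4667
```

View pics/crop2.png

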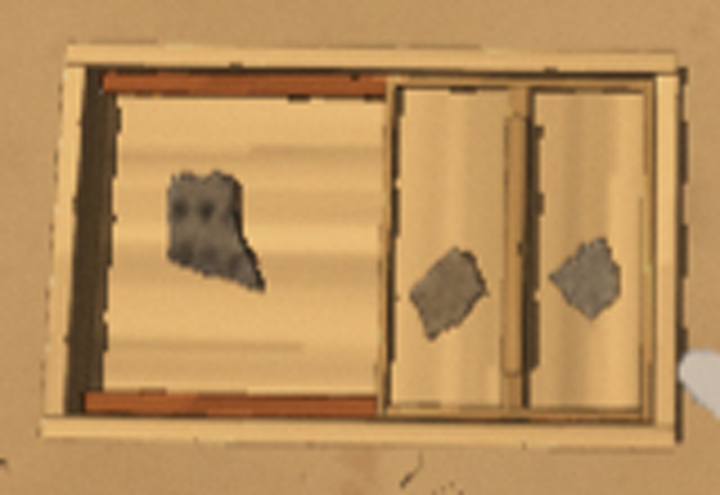

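```bash
python3 - <<'E'
from m import *
p=r.camera("top"); M=r.masks_of(p,"wanted_sherd")[0]["region"]
hsv=cv2.cvtColor(p["color"],cv2.COLOR_RGB2HSV); print("S in/out",hsv[318:328,222:230,1].mean(),hsv[318:328,240:255,1].mean())
k=np.zeros_like(M); k[305:350,205:250]=1
g=k&(hsv[...,1]<95); n,lab,st,_=cv2.connectedComponentsWithStats(g.astype(np.uint8)); i=1+np.argmax(st[1:,4]); g=lab==i; print(g.sum(),M.sum())
K=np.array(p["mtx"],float);D=np.array(p["D"],float);R=np.array(p["R"]);t=np.array(p["t"]).ravel()
def plane(uv,z):
    n=cv2.undistortPoints(np.array(uv,float)[:,None],K,D)[:,0]; d=np.c_[n,np.ones(len(n))]@R; c=-R.T@t
    return (c+d*((z-c[2])/d[:,2])[:,None])[:,:2]
for nm,m in(("col",g),("net",M)):
    v,u=np.nonzero(m); 
    W=np.vstack([plane(np.c_[u+a,v+b],19) for a in(-.5,.5) for b in(-.5,.5)]).astype(np.float32)
    h=cv2.convexHull(W)[:,0]; print(nm,cv2.minAreaRect(W),"mean",W.mean(0)); print(h.round(0).tolist())
    for a in range(-60,61,10):
        e=np.radians(a+92.4); A=np.c_[[np.cos(e),np.sin(e)],[-np.sin(e),np.cos(e)]]; Q=h@A
        c=A@((Q.min(0)+Q.max(0))/2); print(a,np.ptp(Q,axis=0).round(1),c.round(1),end=" | ")
    print()
b=(g[300:355,200:255]*255).astype(np.uint8)
im=cv2.resize(p["color"][300:355,200:255],None,fx=9,fy=9,interpolation=cv2.INTER_NEAREST); cv2.imwrite("pics/s.png",im[:,:,::-1])
E
```

```text
S in/out 92.8 125.40666666666667
291 372
col ((454.1520690917969, 307.84417724609375), (51.01461410522461, 40.119651794433594), 5.2925286293029785) mean [454.54037 310.74152]
[[479.0, 304.0], [479.0, 306.0], [479.0, 308.0], [479.0, 310.0], [479.0, 312.0], [479.0, 314.0], [478.0, 320.0], [478.0, 322.0], [478.0, 324.0], [478.0, 326.0], [476.0, 330.0], [440.0, 327.0], [435.0, 312.0], [430.0, 292.0], [431.0, 286.0], [433.0, 286.0], [435.0, 286.0], [477.0, 302.0]]
-60 [62.  41.1] [451.9 309.8] | -50 [63.4 43.6] [452.6 308.5] | -40 [62.8 45. ] [453.7 307.4] | -30 [60.4 45.3] [455.2 306.7] | -20 [56.  44.7] [456.7 306.7] | -10 [50. 47.] [456.1 307.4] | 0 [42.5 49.5] [454.4 307.8] | 10 [38.7 55.1] [453.5 309.8] | 20 [37.3 59.4] [452.  311.4] | 30 [41.1 62. ] [451.9 309.8] | 40 [43.6 63.4] [452.6 308.5] | 50 [45.  62.8] [453.7 307.4] | 60 [45.3 60.4] [455.2 306.7] | 
net ((454.0036926269531, 309.8281555175781), (50.9549674987793, 40.170867919921875), 5.314599514007568) mean [454.80762 311.2779 ]
[[479.0, 304.0], [479.0, 306.0], [479.0, 308.0], [479.0, 310.0], [479.0, 312.0], [479.0, 314.0], [479.0, 316.0], [479.0, 318.0], [478.0, 320.0], [478.0, 322.0], [478.0, 324.0], [478.0, 326.0], [474.0, 330.0], [470.0, 331.0], [442.0, 329.0], [438.0, 325.0], [435.0, 316.0], [433.0, 310.0], [430.0, 292.0], [430.0, 288.0], [432.0, 288.0], [434.0, 288.0], [436.0, 288.0], [438.0, 288.0], [440.0, 288.0], [477.0, 302.0]]
-60 [60.9 42. ] [452.  310.4] | -50 [61.2 44. ] [452.5 308.7] | -40 [59.9 45.1] [453.7 307.5] | -30 [57.5 45.9] [455.1 307.1] | -20 [53.7 46.1] [456.3 307.6] | -10 [48.7 47. ] [456.3 308.7] | 0 [42.2 49.5] [454.3 309.7] | 10 [39.2 54.8] [453.3 311.3] | 20 [38.7 58.7] [452.1 312.1] | 30 [42.  60.9] [452.  310.4] | 40 [44.  61.2] [452.5 308.7] | 50 [45.1 59.9] [453.7 307.5] | 60 [45.9 57.5] [455.1 307.1] |
```

View pics/s.png

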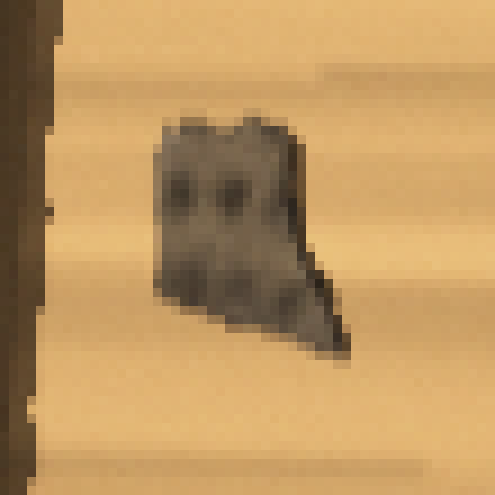

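```bash
python3 - <<'E'
from m import *
g=[457.5,313.5]; 
r.command_gripper(.82)
q,o=pick([*g,150],-7); print(np.round(q,2)); r.reach([*g,150],list(o))
r.move_l([*g,40],150); f0=np.array(r.get_force()); print(f0)
for z in(24,20,17,15,13):
    r.move_l([*g,z],30); f=np.array(r.get_force())-f0; print(z,f.round(1))
    if f[2]>6: r.move_l([*g,z+3],30); break
r.command_gripper(0); print("gap",r.get_finger_gap()*85,np.array(r.get_force())-f0,r.get_position())
x=r.get_position(); r.move_l([x[0],x[1],x[2]+12],40); print(r.get_finger_gap()*85)
p=r.camera("scene"); c=p["color"][200:300,150:290]
cv2.imwrite("pics/g.png",cv2.resize(c,None,fx=5,fy=5,interpolation=cv2.INTER_CUBIC)[:,:,::-1]); print(r.get_time())
E
```

```text
[-0.78  0.41  0.11  1.86 -0.06  0.87 -0.76]
[-0.41962384  0.29480253  0.49983709]
24 [ 0.5 -0.  -0.6]
20 [ 0.4 -0.2 -1.1]
17 [ 0.4  0.5 -0.8]
15 [ 0.4 -0.7  0.3]
13 [ 0.7 -0.5 -1.3]
gap 43.263840878924306 [-2.1916307  -1.07873303  8.19602734] [457.65541965 313.55862941  13.69501963]
43.3316390914942
16.3583
```

View pics/g.png

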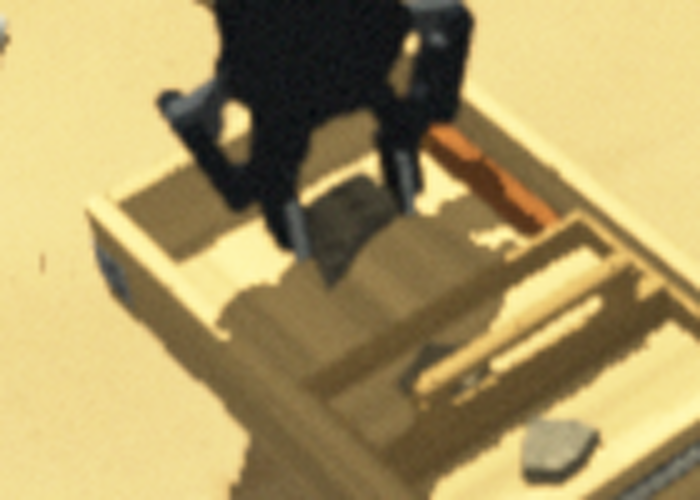

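The gap of 43 mm matches the predicted width, and the picture shows the sherd held level between the fingers at crop (350, 225). Next I carry it over and place it.

```bash
python3 - <<'E'
from m import *
x=r.get_position(); r.move_l([x[0],x[1],190],120); print("gap",r.get_finger_gap()*85)
T=[638,-23]
q,o=pick([*T,190],98.2); print(np.round(q,2)); r.reach([*T,190],list(o)); print("gap",r.get_finger_gap()*85,r.get_time())
r.move_l([*T,40],120); r.move_l([*T,17],40); r.wait(.2); f0=np.array(r.get_force())
for z in np.arange(16,8.5,-1):
    r.move_l([*T,float(z)],15); f=np.array(r.get_force())-f0; print(z,f.round(1),end=' ')
    if f[2]>3: break
r.wait(.2); n=r.get_finger_gap()
for k in(.03,.08,.15): r.command_gripper(n+k)
print("gap",r.get_finger_gap()*85,r.get_position(),r.get_force())
p=r.get_position(); r.move_l([p[0],p[1],40],40); r.move_l([p[0],p[1],200],200)
q,o=pick([440,160,220],92.4); r.reach([440,160,220],list(o))
a=r.camera("top"); P,_=pts(a)
han=sel(P,385,525,120,300,68,90); print("handle",rect(han))
d=r.masks_of(a,"setting_tray")[0]; Q,_=pts(a,d["region"]); print("set",rect(Q))
for d in r.masks_of(a,"wanted_sherd")[:2]:
    Q,_=pts(a,d["region"]); print(round(d["score"],2),d["extent"],rect(Q),np.percentile(Q[:,2],[5,50,95]).round(1))
cv2.imwrite("pics/pl.png",cv2.resize(a["color"][140:390,180:460],None,fx=2.4,fy=2.4,interpolation=cv2.INTER_CUBIC)[:,:,::-1]); print(r.get_time())
E
```

```text
gap 43.41052916240236
[-0.38  0.53  0.5   1.63 -0.28  1.06 -1.22]
gap 43.29729811924618 19.3
16.0 [-0.6  1.  -0. ] 15.0 [-0.4  0.3 -1. ] 14.0 [-0.8  0.5  0.2] 13.0 [-1.3  0.2  0.2] 12.0 [ 0.4  0.5 -0.9] 11.0 [-0.3  0.9  0.1] 10.0 [-4.1  1.4  6.9] gap 55.77581711912699 [637.93805504 -23.00327665   9.87088593] [ 0.74527622  0.46907977 -0.54348636]
handle (array([0., 0.]), array([0., 0.]), 0.0)
set (array([631.4, -27.7]), array([126.3, 131.5]), 8.49)
0.72 [382.4, 237.7, 402.5, 262.8] (array([634. , -20.3]), array([34. , 57.2]), 34.94) [ 8.8 13.6 16.8]
28.2417
```

View pics/pl.png

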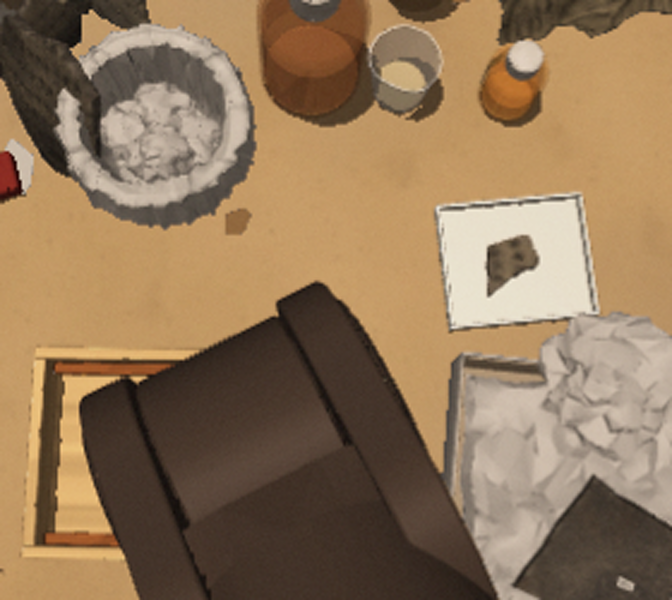

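The sherd lies flat inside the white tray at crop (513, 262), with its top at about 15–17 mm. The bottle is upright at crop (515, 80). Now I bring the sliding tray home.

```bash
python3 - <<'E'
from m import *
h=[453.9,172.0]
r.command_gripper(.5); q,o=pick([*h,150],92.4); r.reach([*h,150],list(o)); r.move_l([*h,58],120)
r.command_gripper(0); print("gap",r.get_finger_gap()*85,r.get_position())
drag(1,131.5,maxextra=6)
r.wait(.2); r.command_gripper(.5); x=r.get_position(); r.move_l([x[0],x[1],200],150)
q,o=pick([430,20,260],92.4); r.reach([430,20,260],list(o))
a=r.camera("top"); P,_=pts(a)
print("handle",rect(sel(P,385,515,200,360,68,90)))
for d in r.masks_of(a,"tray_sherd_a")[:4]:
    Q,_=pts(a,d["region"]); print("sherd",round(d["score"],2),Q.mean(0).round())
for d in r.masks_of(a,"adhesive_bottle")[:1]:
    Q,_=pts(a,d["region"]); print("bottle",rect(Q[Q[:,2]>95]))
cv2.imwrite("pics/end.png",cv2.resize(a["color"][140:390,180:460],None,fx=2.4,fy=2.4,interpolation=cv2.INTER_CUBIC)[:,:,::-1]); print(r.get_time())
E
```

```text
gap 7.944938990966162 [454.25745413 172.16683781  58.6758979 ]
drag f -4.91269330011846
0 128.5 -5.0; 1 129.5 -4.7; 2 130.5 -4.5; 3 131.5 -5.1; 4 132.5 -7.0; 5 133.5 -10.2; 6 134.5 -13.3; end [448.80664697 303.71342438  58.69882505]
handle (array([449.4, 303.2]), array([104.9,   9.8]), 1.73)
sherd 0.66 [428. 333.  41.]
sherd 0.48 [438. 270.  40.]
bottle (array([786.7, -15.6]), array([28.7, 25.7]), 39.07)
37.3583
```

View pics/end.png

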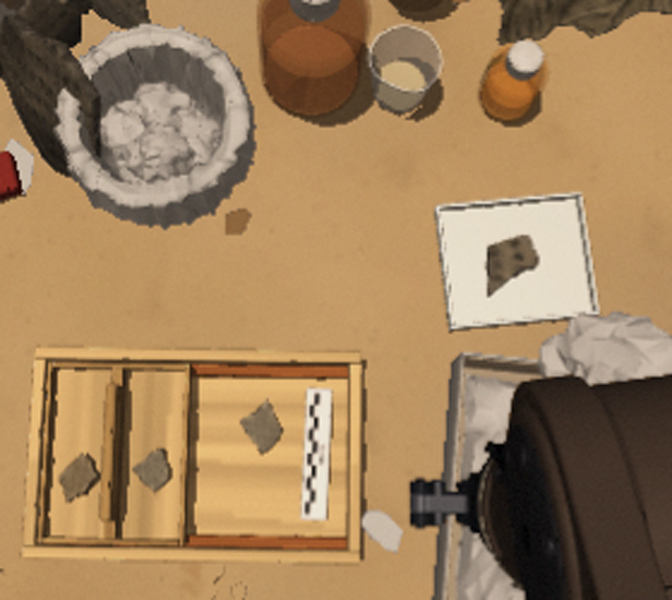

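```bash
python3 -c "
from h import *
print(r.get_force()); r.finish_job()"
```

```text
[-0.43363517  0.17270943  0.36810041]
the job is handed in; nothing more can be done
```

The job is done and handed in, at about 37 s of the 69 s allowed. I slid the tray to the other end by its handle and took the wanted sherd out. I lowered it into the white tray until it touched and let go. Then I pulled the sliding tray back until it met the end wall.

**Last checks:**
- **Sherd:** it lies flat inside the white tray, same side up, with its top at about 14–17 mm.
- **Sliding tray:** the handle is at y = 303.2 mm. Home works out at 303.4 mm from the box position, and the handle first measured 301.8 mm.
- **Small sherds:** both are still in their compartments.
- **Bottle:** it stands where it was, unmoved to within 1 mm.
- **Robot:** the arm is clear of everything, with less than 1 N on the wrist.

**Differences:**
- **Grasp:** I gripped the sherd across two nearly parallel edges, 43 mm apart, rather than exactly across its 46 mm axis. Its outline offered only corners there. The grip width stayed at 43 mm throughout the carry.
- **Extra sherd:** a loose sherd that is not in your list lies in the open half of the box. The tray slid over it without trouble, and I left it alone.

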